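# Walk the die block round to the fence

## Task

Walk the heavy vee-die block round with pushes on its corners until one of its two bright ground long faces looks squarely at the yellow fence, and then slide it up until that face sits flat against the fence, all of it on the fence's length. Bring it in square so that no corner knocks into the fence; only push it along the bench, do not lift or tip it. Leave both bottles, the tape roll and the grey bracket where they stand.

Things in the scene. Friction and masses are not known exactly. Their poses are not given: they have to be found in the camera images.
- die_block: Loose dark cast block, 95 mm (x) by 150 mm (y) by 40 mm high, about 2.4 kg, bright vee groove along y in its top. Origin: centre of its underside, z up. Long faces at x = -47.5 and +47.5 mm are bright ground; either may go to the fence. Starts on the robot's side of the fence, 37 to 90 deg out of square. Slides at 9 to 20 N; pushed near an end it turns about a point some 80 mm past its centre.
- fence: Fixed yellow steel angle beyond the block, 360 mm long (y), upright 40 mm high, 6 mm thick, foot on the far side, 56 mm deep in all. Origin: bench height, middle of its bright working face, which is its plane x = 0 and looks along -x, to the robot; z up. May be turned 10 deg. The block is flat on it with its centre at x = -47.5 mm and its y axis parallel to the fence's.
- bottle_a: Loose grey squeeze bottle with a white nozzle, 62 mm across, 150 mm high, standing beside the work; origin at the centre of its base. Bystander.
- bottle_b: Loose white squeeze bottle with a paper label and a white nozzle, 62 mm across, 150 mm high; origin at the centre of its base. Bystander.
- tape_roll: Loose roll of tan masking tape lying flat, 90 mm across, 25 mm high; origin at the centre of its underside. Bystander.
- bracket: Loose bent sheet-metal bracket painted grey, base 90 mm (x) by 120 mm (y), 3 mm thick, with a flange 50 mm high along its +x side; origin at the centre of its underside. Bystander.
Things that resemble listed ones, but are neither listed nor needed, are in the scene too. What is shaped like the die_block but blue or green is not meant.

How it is judged:
On the way:
1. the block stands square to the fence (within 8 degrees) and still clear of it (5 mm or more) (angle between the x axis of die_block and the x axis of fence, either way round below 0.14 rad and x of die_block in the frame of fence below -0.0525 m), for 0.1 s.
At the end, for the whole second after the job is handed in: The block lies still and flat on the bench with a long ground face against the fence: within 3 mm of it at the middle and within 1.7 degrees of parallel, and the whole face within the fence's length (centre within 108 mm of the fence's middle) (x of die_block in the frame of fence between -0.0505 and -0.044 m and y of die_block in the frame of fence between -0.108 and 0.108 m and angle between the x axis of die_block and the x axis of fence, either way round below 0.03 rad and height (world z) of die_block below 0.004 m and angle between die_block's own z axis and vertical below 0.03 rad and linear speed of die_block below 0.01 m/s); the robot touches nothing.
It fails at once if the block touches the fence while more than 8 degrees out of square (contact force between die_block and fence above 1 N and angle between the x axis of die_block and the x axis of fence, either way round above 0.14 rad).
It fails at once if the block is lifted or tipped (height (world z) of die_block above 0.008 m or angle between die_block's own z axis and vertical above 0.1 rad).
It fails at once if a bottle, the tape roll or the bracket is moved more than 15 mm or tipped (distance of any of bottle_a, bottle_b, tape_roll, bracket from where it was at the start of the episode above 0.015 m or angle between any of bottle_a, bottle_b's own z axis and vertical above 0.3 rad).
It also fails if it takes over 67 s, if anything falls off the work surface, if the arm or the gripper's body presses on something with over 40 N, if the wrist force passes 120 N, or if a joint passes its speed limit or range.

## Robot

A 6-joint arm with a two-finger parallel gripper is mounted at the origin on the work surface. World frame = base frame: x ahead of the robot, y to its left, z up, the work surface at z = 0. Lengths are in m, angles in rad, forces in N, time in s.
With the tool pointing down it reaches from about 0.375 to 0.9 m from the base axis. Payload 3.1 kg.
Tool frame: the origin (TCP) lies where the fingers leave the gripper's body, on its centre line; the fingertips stand 73 mm ahead of it and the grasp point (between the pads) lies 54 mm ahead of it; z points along the fingers, y is the line along which they close (so a half turn about z gives the same grasp; the last joint's range is limited). The gripper opens to 85 mm and grips with 20 to 120 N. Pads are 22 mm wide; open, the fingers measure 114 mm over their backs; the gripper's body (76 mm by 85 mm) begins 54 mm behind the grasp point. The pads swing forward as they close: fully open they stand 13 mm farther back than shut.
Start: joints at [1.06, 0.527, 1.433, -0, 1.181, -0.178], TCP at [0.204, 0.591, 0.304] pointing down, gripper open.
Joint ranges: [-3.08, 3.08], [-0.75, 2.2], [0.22, 2.44], [-1.43, 4.57], [0, 2.65], [-2.85, 2.85]. Speed limits (rad/s): [2.79, 2.79, 3.14, 3.14, 3.14, 3.14].

## Interface

Orientations are given as a unit quaternion [x, y, z, w].
In Python, from station import manip gives the robot as it stands.
- The arm moves only by the shell command python3 -m crank 'ROWS' [FORCE]. ROWS is JSON, a list of rows, each an object with "dp": the shift along the tool's x, y, z normalised to -1 to 1, where 1 is 50 cm, a list of three; "delta_rot": the turn, a rotation vector about the tool's x, y, z normalised to -1 to 1, where 1 is 2 pi rad, a list of three; "fingers": the opening, from -1 (shut) to 1 (fully open). A call has 1 to 12 rows; each row shifts and turns the commanded pose from where the row before left it, along the tool's axes as they then stand; what a row does not reach is not made up. A row lasts 1/12 s, in which the tool goes at most 41.7 mm and 7.16 degrees, less where a joint would pass 70% of its speed; a pose out of reach is approached as far as the arm can. A call with a number of a shift or a turn outside -1 to 1 is refused whole. A call with a gripper value outside its range is refused whole. The fingers move at their own pace and stop on an object; FORCE is the grip in N (left out, the last holds). Time passes only in rows, so rows that do not move let the fingers close. It gives the time, the measured TCP pose, the force, the opening and the grip force at its end, in the units of the state.
- manip.sense(): the state, without advancing time (a new reading comes with each control period).
- manip.snapshot(name): name is "side" or "top" or "wrist"; returns (picture, depth): 384x512x3 uint8, red, green, blue; 384x512 float32, m along the optical axis (not along the pixel's ray), 0 where there is no reading.
- manip.camera_model(name): a dict with "fx", "fy", "cx", "cy" (pixels), "origin" and "attitude" of the camera in the world. Camera axes: x right, y up, looking along -z (the intrinsics and any distortion apply to the point x, -y, -z); pixel columns grow to the right and rows downward; lengths in m; the calibration is good to about 2 mm. A picture is of the moment at which its call begins: read the wrist's pose just before it. camera_model takes no time and is no camera call; for the wrist camera it gives the pose at the moment of the call.
- manip.sign_off(): hands the job in; it is judged then, once.
The state is a dict: "t": time; "q": joint angles; "qd": joint speeds; "tau": joint torques, N m; "tcp_pos": TCP position; "tool_rot": TCP orientation; "force": force on the tool from outside, world axes, zero at the start; "ft_torque": the same for the moment, N m; "finger_gap": opening from 0.0 (shut) to 1.0 (fully open); "gripper_force": force on a finger pad.
Only numpy, scipy, OpenCV 4.12 (cv2) and the standard library are available. Lean on these libraries where they do the work, as an engineer would, in place of code of your own. Each camera call takes 0.05 s, during which the arm holds its last target. There are 200 camera calls.

## Working session

There is one attempt and no reset: what is moved stays moved. The work goes in short steps, Python scripts to look and compute and a shell command to move; the robot and the scene stay as the last step left them, time stands still between calls to the robot, and variables do not carry over. Pictures are saved under pics/ and viewed, at most 10 in all, crops included, and the job is handed in when it is done.

```bash
mkdir -p pics; ls; python3 - <<'E'
from station import manip
import cv2,numpy as np
s=manip.sense();print(s['t'],s['tcp_pos'],s['tool_rot'],s['finger_gap'])
for n in('top','side'):
    c=manip.camera_model(n);print(n,c)
    p,d=manip.snapshot(n);np.savez(f'{n}0.npz',p=p,d=d)
    cv2.imwrite(f'pics/{n}0.png',p[:,:,::-1])
E
```

```text
pics
0.0 [0.20384914 0.59022556 0.30293204] [ 1.65619137e-01  9.86189195e-01 -1.01905867e-03 -3.65853400e-04] 0.9983827252661834
top {'fx': 460.14302703160325, 'fy': 460.14302703160325, 'cx': 263.8543427959806, 'cy': 191.45229109397766, 'origin': array([0.50492296, 0.00952991, 1.2111185 ]), 'attitude': array([-0.01958335,  0.01461009,  0.7097943 , -0.70398515])}
side {'fx': 403.48828620523875, 'fy': 403.48828620523875, 'cx': 261.2371003677669, 'cy': 190.7641038719498, 'origin': array([0.3580637 , 0.75286033, 0.73875011]), 'attitude': array([-0.05495131,  0.41126396,  0.89853736, -0.1430836 ])}
```

View pics/top0.png

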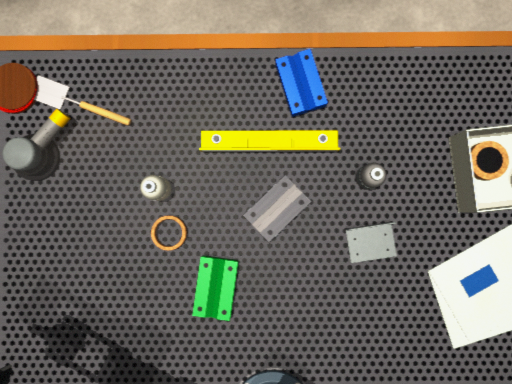

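View pics/side0.png

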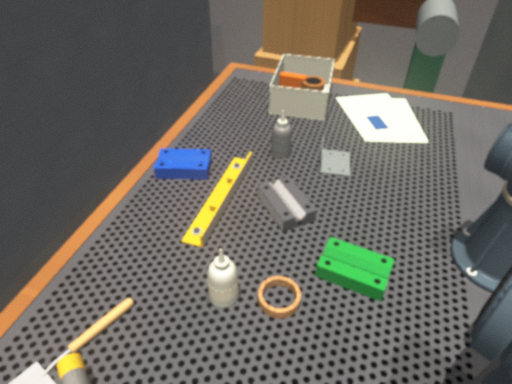

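The top picture is oriented with world x up and y left. Three shapes could be the block: dark grey with a bright groove at (277,208), blue at (302,82) and green at (215,289). I choose the dark one. The fence is the yellow strip at (270,140), the bottles are at (152,187) and (372,175), the tape is at (168,233) and the bracket is at (371,243).

```bash
cat > h.py <<'E'
import numpy as np,cv2
from scipy.spatial.transform import Rotation as R
from station import manip
def pts(c,d):
    v,u=np.mgrid[0:384,0:512]
    P=np.stack([(u-c['cx'])/c['fx']*d,-(v-c['cy'])/c['fy']*d,-d],-1)
    return P@R.from_quat(c['attitude']).as_matrix().T+c['origin']
def cast(c,u,v,z):
    r=R.from_quat(c['attitude']).as_matrix()@np.array([(u-c['cx'])/c['fx'],-(v-c['cy'])/c['fy'],-1])
    return c['origin']+r*(z-c['origin'][2])/r[2]
FO=None
def fence(c,p):
    h=cv2.cvtColor(p,cv2.COLOR_RGB2HSV)
    m=cv2.inRange(h,(22,150,120),(35,255,255))
    n,l,s,_=cv2.connectedComponentsWithStats(m); i=1+s[1:,4].argmax()
    return l==i
def block(P,d,lo=(.3,-.25),hi=(.68,.16)):
    z=P[...,2]
    m=(d>0)&(z>.030)&(z<.046)&(P[...,0]>lo[0])&(P[...,0]<hi[0])&(P[...,1]>lo[1])&(P[...,1]<hi[1])
    return m
E
python3 - <<'E'
from h import *
f=np.load('top0.npz');p,d=f['p'],f['d'];c=manip.camera_model('top');P=pts(c,d)
m=fence(c,p);Q=P[m];print('fence n',m.sum(),'z pct',np.percentile(Q[:,2],[2,20,50,80,98]))
for nm,k in(('upright',Q[:,2]>.025),('foot',Q[:,2]<.025)):
    r=cv2.minAreaRect(Q[k][:,:2].astype(np.float32));print(nm,k.sum(),cv2.boxPoints(r).round(4).tolist())
h=cv2.cvtColor(p,cv2.COLOR_RGB2HSV)
b=block(P,d)&(h[...,1]<110)&~m
n,l,s,ce=cv2.connectedComponentsWithStats(b.astype(np.uint8))
for i in range(1,n):
    if s[i,4]>40:
        q=P[l==i];r=cv2.minAreaRect(q[:,:2].astype(np.float32));print('comp',s[i],r,cv2.boxPoints(r).round(3).tolist(),'z',np.median(q[:,2]))
for nm,u,v,z in(('ba',372,175,.0),('bb',152,187,0),('tape',168,233,.025),('brkt',371,243,.003)):
    print(nm,cast(c,u,v,z).round(3),P[v,u].round(3))
# tall things mask
for zz in(.06,):
    k=((d>0)&(P[...,2]>zz)&(P[...,0]>.3)).astype(np.uint8);n,l,s,ce=cv2.connectedComponentsWithStats(k)
    for i in range(1,n):
        if s[i,4]>15:q=P[l==i];print('tall',s[i],np.median(q,0).round(3),q.min(0).round(3),q.max(0).round(3))
k=P[225:270,335:405];kk=k[k[...,2]>.03];print('flange',kk.min(0) if len(kk) else 0,kk.max(0) if len(kk) else 0,len(kk))
cv2.imwrite('pics/crop0.png',cv2.resize(p[110:280,130:410,::-1],None,fx=2.8,fy=2.8,interpolation=cv2.INTER_CUBIC))
E
```

```text
fence n 2590 z pct [0.00068161 0.00480857 0.00704472 0.01028187 0.04320963]
upright 368 [[0.49230000376701355, 0.023800000548362732], [0.6712999939918518, -0.17839999496936798], [0.8521999716758728, -0.018300000578165054], [0.6732000112533569, 0.18400000035762787]]
foot 2222 [[0.6753000020980835, -0.17659999430179596], [0.7247999906539917, -0.17739999294281006], [0.7310000061988831, 0.1851000040769577], [0.6815999746322632, 0.1859000027179718]]
comp [ 243  175   68   67 1984] ((0.5190349221229553, -0.014060243964195251), (0.0953652560710907, 0.1499551236629486), 43.206024169921875) [[0.43299999833106995, 0.00800000037997961], [0.5360000133514404, -0.10100000351667404], [0.6050000190734863, -0.035999998450279236], [0.5019999742507935, 0.0729999989271164]] z 0.03991188164185511
ba [ 0.605 -0.268  0.   ] [ 0.595 -0.241  0.117]
bb [0.578 0.313 0.   ] [0.571 0.284 0.117]
tape [0.457 0.265 0.025] [0.457 0.27  0.004]
brkt [ 0.426 -0.261  0.003] [ 0.426 -0.261  0.002]
tall [   2  109   62   62 1426] [0.671 0.598 0.092] [0.618 0.523 0.06 ] [0.774 0.66  0.106]
tall [ 457  125   55   88 1137] [ 0.616 -0.482  0.093] [ 0.505 -0.597  0.06 ] [ 0.713 -0.468  0.116]
tall [359 163  27  25 541] [ 0.596 -0.244  0.098] [ 0.568 -0.28   0.06 ] [ 0.627 -0.22   0.151]
tall [140 175  27  25 541] [0.571 0.285 0.099] [0.543 0.261 0.06 ] [0.602 0.323 0.15 ]
flange [ 0.46223245 -0.27801594  0.03003253] [0.50492296 0.00952991 1.2111185 ] 67
```

View pics/crop0.png

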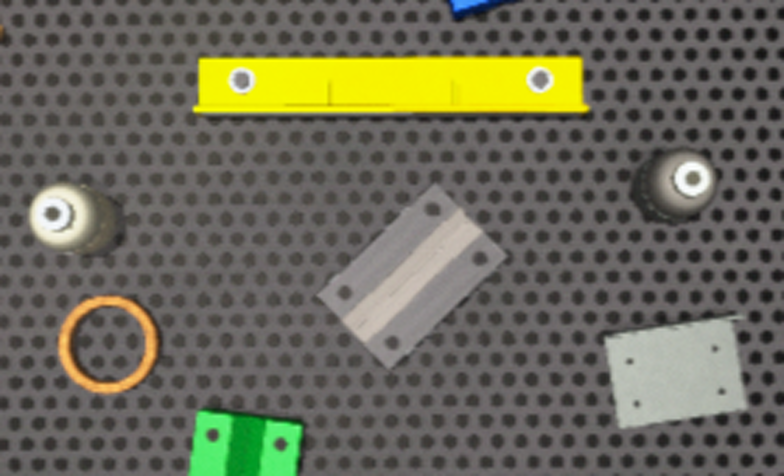

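The crop confirms it: a dark block with a bright groove at crop (412,275), not the coloured ones. It measures 95×150 mm with its top at z 0.040, which matches. Its long axis is about 44° off the fence.

Plan: set the open gripper with both fingers on the near long face. Turn block and tool together clockwise about a point past the right end, then push straight.

```bash
python3 -m crank '[{"dp":[-0.0446,-0.053,0],"delta_rot":[0,0,0],"fingers":1},{"dp":[-0.0446,-0.053,0],"delta_rot":[0,0,0],"fingers":1},{"dp":[-0.0446,-0.053,0],"delta_rot":[0,0,0],"fingers":1},{"dp":[-0.0446,-0.053,0],"delta_rot":[0,0,0],"fingers":1},{"dp":[-0.0446,-0.053,0],"delta_rot":[0,0,0],"fingers":1},{"dp":[-0.0446,-0.053,0],"delta_rot":[0,0,0],"fingers":1},{"dp":[-0.0446,-0.053,0],"delta_rot":[0,0,0],"fingers":1},{"dp":[-0.0446,-0.053,0],"delta_rot":[0,0,0],"fingers":1},{"dp":[-0.0446,-0.053,0],"delta_rot":[0,0,0],"fingers":1},{"dp":[-0.0446,-0.053,0],"delta_rot":[0,0,0],"fingers":1}]'
python3 -m crank '[{"dp":[-0.0446,-0.053,0],"delta_rot":[0,0,0],"fingers":1},{"dp":[-0.0446,-0.053,0],"delta_rot":[0,0,0],"fingers":1},{"dp":[-0.0446,-0.053,0],"delta_rot":[0,0,0],"fingers":1},{"dp":[-0.0446,-0.053,0],"delta_rot":[0,0,0],"fingers":1},{"dp":[-0.0446,-0.053,0],"delta_rot":[0,0,0],"fingers":1},{"dp":[-0.0446,-0.053,0],"delta_rot":[0,0,0],"fingers":1},{"dp":[-0.0446,-0.053,0],"delta_rot":[0,0,0],"fingers":1},{"dp":[-0.0446,-0.053,0],"delta_rot":[0,0,0],"fingers":1},{"dp":[-0.0446,-0.053,0],"delta_rot":[0,0,0],"fingers":1},{"dp":[-0.0446,-0.053,0],"delta_rot":[0,0,0],"fingers":1}]'
python3 -m crank '[{"dp":[0,0,0],"delta_rot":[0,0,-0.0175],"fingers":1},{"dp":[0,0,0],"delta_rot":[0,0,-0.0175],"fingers":1},{"dp":[0,0,0],"delta_rot":[0,0,-0.0175],"fingers":1},{"dp":[0,0,0],"delta_rot":[0,0,-0.0175],"fingers":1},{"dp":[0,0,0],"delta_rot":[0,0,-0.0175],"fingers":1},{"dp":[0,0,0],"delta_rot":[0,0,-0.0175],"fingers":1},{"dp":[0,0,0],"delta_rot":[0,0,-0.0175],"fingers":1},{"dp":[0,0,0],"delta_rot":[0,0,-0.0175],"fingers":1},{"dp":[0,0,0],"delta_rot":[0,0,-0.0175],"fingers":1},{"dp":[0,0,0],"delta_rot":[0,0,-0.0175],"fingers":1},{"dp":[0,0,0],"delta_rot":[0,0,0],"fingers":1}]'
cat >> h.py <<'E'
def tool():
    s=manip.sense();M=R.from_quat(s['tool_rot']).as_matrix()
    return s['t'],s['tcp_pos'],np.degrees(np.arctan2(M[1,1],M[0,1])),M,s['force']
def show():
    t,p,a,M,f=tool();print('t',round(t,2),'tcp',p.round(4),'psi',a.round(2),'zaxis',M[:,2].round(3),'F',f.round(1))
E
python3 - <<'E'
from h import *
show()
f=np.load('top0.npz');p,d=f['p'],f['d'];c=manip.camera_model('top');P=pts(c,d)
m=fence(c,p);v,u=np.where(m)
# near (lower) edge of yellow = top of upright or its base on the robot side: cast lowest pixel per column at z=.04 and 0
e=[];
for k in range(u.min()+4,u.max()-3): e.append((k,v[u==k].max()+.5))
for z in(.04,0):
    q=np.array([cast(c,a,b,z)[:2] for a,b in e]);k=np.polyfit(q[:,1],q[:,0],1);r=q[:,0]-np.polyval(k,q[:,1]);k=np.polyfit(q[abs(r)<.002,1],q[abs(r)<.002,0],1)
    print('z',z,'x=',k[1],'+y*',k[0],'deg',np.degrees(np.arctan(k[0])),'y ends',q[:,1].min(),q[:,1].max())
print([P[int(b-.5-1),a].round(3).tolist() for a,b in e[10::30]])
E
```

```text
t: 0.93
tcp_pos: [0.3284, 0.2658, 0.3038]
tool_rot: [0.165, 0.986, -0.0, -0.0]
force: [0.8, -0.9, -0.0]
finger_gap: 1.001
gripper_force: 0.0
t: 1.77
tcp_pos: [0.4526, -0.0576, 0.3037]
tool_rot: [0.166, 0.986, 0.0, -0.0]
force: [0.8, 1.3, -0.4]
finger_gap: 0.996
gripper_force: 0.0
t: 2.68
tcp_pos: [0.4523, -0.0559, 0.3037]
tool_rot: [-0.375, 0.927, 0.0, -0.0]
force: [0.8, -0.3, 0.0]
finger_gap: 1.002
gripper_force: 0.0
t 2.68 tcp [ 0.4523 -0.0559  0.3037] psi 134.03 zaxis [-0.001  0.    -1.   ] F [ 0.8 -0.3  0. ]
z 0.04 x= 0.6689844461365049 +y* 0.00905667915953734 deg 0.5188953053636824 y ends -0.1652100706625086 0.17257766715699466
z 0 x= 0.6745909768433468 +y* 0.009056679159537433 deg 0.5188953053636878 y ends -0.17117838152375678 0.17814662560711306
[[0.674, 0.147, 0.04], [0.674, 0.07, 0.039], [0.673, -0.007, 0.041], [0.672, -0.083, 0.041], [0.672, -0.16, 0.039]]
```

```bash
python3 -m crank '[{"dp":[0,0,0.07],"delta_rot":[0,0,0],"fingers":1},{"dp":[0,0,0.07],"delta_rot":[0,0,0],"fingers":1},{"dp":[0,0,0.07],"delta_rot":[0,0,0],"fingers":1},{"dp":[0,0,0.07],"delta_rot":[0,0,0],"fingers":1},{"dp":[0,0,0.07],"delta_rot":[0,0,0],"fingers":1},{"dp":[0,0,0.05],"delta_rot":[0,0,0],"fingers":1},{"dp":[0,0,0.03],"delta_rot":[0,0,0],"fingers":1},{"dp":[0,0,0.02],"delta_rot":[0,0,0],"fingers":1},{"dp":[0,0,0],"delta_rot":[0,0,0],"fingers":1}]'
python3 - <<'E'
from h import *
show()
p,d=manip.snapshot('side');cv2.imwrite('pics/side1.png',cv2.resize(p[120:300,180:420,::-1],None,fx=3,fy=3))
E
```

```text
t: 3.43
tcp_pos: [0.4519, -0.0557, 0.0771]
tool_rot: [-0.373, 0.928, 0.001, -0.001]
force: [-0.6, -0.1, 0.6]
finger_gap: 0.999
gripper_force: 0.0
t 3.43 tcp [ 0.4519 -0.0557  0.0771] psi 133.82 zaxis [-0.003  0.001 -1.   ] F [-0.6 -0.1  0.6]
```

View pics/side1.png

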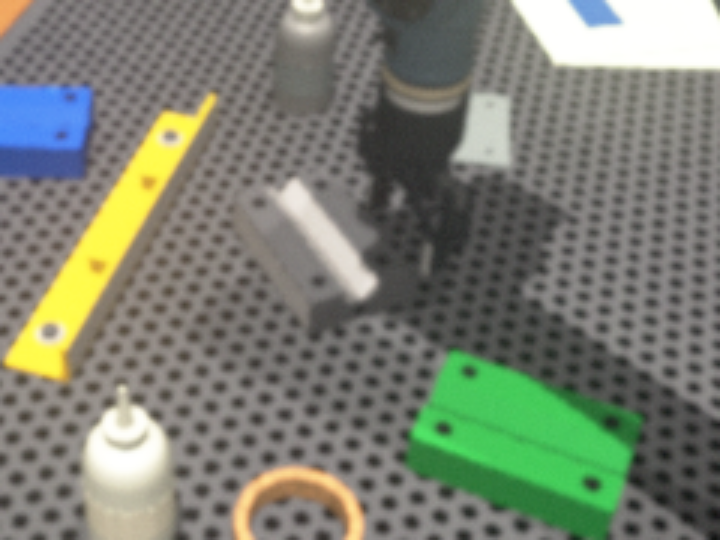

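The crop shows the open fingers standing behind the block's near long face, near the bench, with the tip at (430,270). They are clear of the green block. Now I advance to contact.

```bash
python3 -m crank '[{"dp":[-0.012,0,0],"delta_rot":[0,0,0],"fingers":1},{"dp":[-0.012,0,0],"delta_rot":[0,0,0],"fingers":1},{"dp":[-0.008,0,0],"delta_rot":[0,0,0],"fingers":1},{"dp":[-0.006,0,0],"delta_rot":[0,0,0],"fingers":1}]'
python3 -m crank '[{"dp":[-0.006,0,0],"delta_rot":[0,0,0],"fingers":1},{"dp":[-0.003,0,0],"delta_rot":[0,0,0],"fingers":1}]'
```

```text
t: 3.82
tcp_pos: [0.4668, -0.0431, 0.0801]
tool_rot: [-0.374, 0.927, -0.001, 0.0]
force: [-7.5, -12.6, 5.5]
finger_gap: 1.002
gripper_force: 6.7
t: 3.98
tcp_pos: [0.4688, -0.0403, 0.0802]
tool_rot: [-0.374, 0.927, -0.0, -0.001]
force: [-8.3, -12.1, 5.1]
finger_gap: 1.001
gripper_force: 6.9
```

```bash
python3 -m crank '[{"dp":[-0.0077,0.004,0],"delta_rot":[0,0,0.0056],"fingers":1},{"dp":[-0.0077,0.004,0],"delta_rot":[0,0,0.0056],"fingers":1},{"dp":[-0.0077,0.004,0],"delta_rot":[0,0,0.0056],"fingers":1},{"dp":[-0.0077,0.004,0],"delta_rot":[0,0,0.0056],"fingers":1},{"dp":[-0.0077,0.004,0],"delta_rot":[0,0,0.0056],"fingers":1},{"dp":[-0.0077,0.004,0],"delta_rot":[0,0,0.0056],"fingers":1},{"dp":[-0.0077,0.004,0],"delta_rot":[0,0,0.0056],"fingers":1},{"dp":[-0.0077,0.004,0],"delta_rot":[0,0,0.0056],"fingers":1},{"dp":[-0.0077,0.004,0],"delta_rot":[0,0,0.0056],"fingers":1},{"dp":[-0.0077,0.004,0],"delta_rot":[0,0,0.0056],"fingers":1}]'
python3 - <<'E'
from h import *
show()
p,d=manip.snapshot('top');c=manip.camera_model('top');P=pts(c,d);h=cv2.cvtColor(p,cv2.COLOR_RGB2HSV)
b=block(P,d)&(h[...,1]<110)&~fence(c,p)
n,l,s,ce=cv2.connectedComponentsWithStats(b.astype(np.uint8));i=1+s[1:,4].argmax();r=cv2.minAreaRect(P[l==i][:,:2].astype(np.float32));print(s[i,4],r)
cv2.imwrite('pics/top2.png',cv2.resize(p[110:280,160:390,::-1],None,fx=3,fy=3))
E
```

```text
t: 4.82
tcp_pos: [0.4837, -0.0008, 0.0798]
tool_rot: [-0.207, 0.978, 0.002, -0.007]
force: [-12.5, -8.0, 10.2]
finger_gap: 0.994
gripper_force: 7.5
t 4.82 tcp [ 0.4837 -0.0008  0.0798] psi 113.84 zaxis [-0.014  0.001 -1.   ] F [-12.5  -8.   10.2]
908 ((0.5640323162078857, 0.018936991691589355), (0.04755407199263573, 0.15008528530597687), 23.83034896850586)
```

View pics/top2.png

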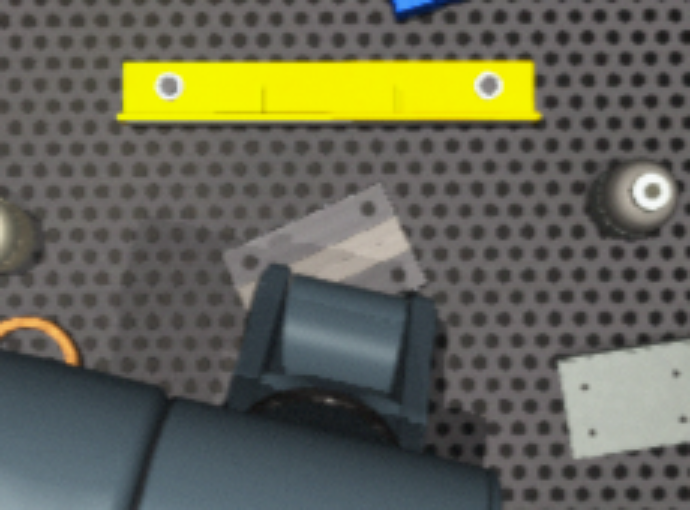

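The crop shows the block turned with the tool: its line is at 113.8° and the tool is also at 113.8°. It is well clear of the fence. I continue the turn.

```bash
python3 -m crank '[{"dp":[-0.0077,0.004,0],"delta_rot":[0,0,0.0056],"fingers":1},{"dp":[-0.0077,0.004,0],"delta_rot":[0,0,0.0056],"fingers":1},{"dp":[-0.0077,0.004,0],"delta_rot":[0,0,0.0056],"fingers":1},{"dp":[-0.0077,0.004,0],"delta_rot":[0,0,0.0056],"fingers":1},{"dp":[-0.0077,0.004,0],"delta_rot":[0,0,0.0056],"fingers":1},{"dp":[-0.0077,0.004,0],"delta_rot":[0,0,0.0056],"fingers":1},{"dp":[-0.0077,0.004,0],"delta_rot":[0,0,0.0056],"fingers":1},{"dp":[-0.0077,0.004,0],"delta_rot":[0,0,0.0056],"fingers":1},{"dp":[-0.0077,0.004,0],"delta_rot":[0,0,0.0056],"fingers":1},{"dp":[-0.0077,0.004,0],"delta_rot":[0,0,0.0056],"fingers":1},{"dp":[-0.0077,0.004,0],"delta_rot":[0,0,0.0056],"fingers":1},{"dp":[-0.0077,0.004,0],"delta_rot":[0,0,0.0056],"fingers":1}]'
cat >> h.py <<'E'
def blk():
    p,d=manip.snapshot('top');c=manip.camera_model('top');P=pts(c,d);h=cv2.cvtColor(p,cv2.COLOR_RGB2HSV)
    b=block(P,d,hi=(.69,.16))&(h[...,1]<110)&~fence(c,p)
    n,l,s,ce=cv2.connectedComponentsWithStats(b.astype(np.uint8));i=1+s[1:,4].argmax();q=P[l==i];r=cv2.minAreaRect(q[:,:2].astype(np.float32));print(s[i,4],r,cv2.boxPoints(r).round(4).tolist())
    # front edge line: uppermost block pixel per column, cast at z=.04
    v,u=np.where(l==i);e=np.array([cast(c,k,v[u==k].min()-.5,.04)[:2] for k in range(u.min()+6,u.max()-5)])
    f=np.polyfit(e[:,1],e[:,0],1);g=abs(e[:,0]-np.polyval(f,e[:,1]))<.0025;f=np.polyfit(e[g,1],e[g,0],1);print('front x=%.4f+y*%.4f deg %.2f'%(f[1],f[0],np.degrees(np.arctan(f[0]))),'y',e[:,1].min().round(3),e[:,1].max().round(3))
    return p,d
E
python3 -c "
from h import *
show();blk()"
```

```text
t: 5.87
tcp_pos: [0.5194, 0.0339, 0.0792]
tool_rot: [0.003, 1.0, 0.001, -0.012]
force: [-15.9, -1.7, 12.4]
finger_gap: 0.996
gripper_force: 8.2
t 5.87 tcp [0.5194 0.0339 0.0792] psi 89.63 zaxis [-0.023  0.003 -1.   ] F [-15.9  -1.7  12.4]
964 ((0.5989317893981934, 0.018143784254789352), (0.14617030322551727, 0.045997653156518936), 89.60907745361328) [[0.5753999948501587, -0.05480000004172325], [0.621399998664856, -0.05510000139474869], [0.6223999857902527, 0.09109999984502792], [0.5763999819755554, 0.09139999747276306]]
front x=0.6227+y*0.0088 deg 0.50 y -0.04 0.075
```

The block is parallel to the fence: both edges read 0.5° by the same method. It is about 46 mm clear. I push straight.

```bash
python3 -m crank '[{"dp":[-0.008,0,0],"delta_rot":[0,0,0],"fingers":1},{"dp":[-0.008,0,0],"delta_rot":[0,0,0],"fingers":1},{"dp":[-0.008,0,0],"delta_rot":[0,0,0],"fingers":1},{"dp":[-0.008,0,0],"delta_rot":[0,0,0],"fingers":1},{"dp":[-0.008,0,0],"delta_rot":[0,0,0],"fingers":1},{"dp":[-0.008,0,0],"delta_rot":[0,0,0],"fingers":1},{"dp":[-0.008,0,0],"delta_rot":[0,0,0],"fingers":1},{"dp":[-0.008,0,0],"delta_rot":[0,0,0],"fingers":1},{"dp":[-0.006,0,0],"delta_rot":[0,0,0],"fingers":1}]'
python3 -c "
from h import *
show();blk()"
```

```text
t: 6.67
tcp_pos: [0.5538, 0.0337, 0.079]
tool_rot: [0.004, 1.0, 0.001, -0.012]
force: [-17.5, 0.6, 13.7]
finger_gap: 1.003
gripper_force: 8.9
t 6.67 tcp [0.5538 0.0337 0.079 ] psi 89.6 zaxis [-0.025  0.003 -1.   ] F [-17.5   0.6  13.7]
789 ((0.6326178908348083, 0.017719268798828125), (0.14630316197872162, 0.0455026738345623), 89.29864501953125) [[0.609000027179718, -0.05510000139474869], [0.6545000076293945, -0.05570000037550926], [0.6563000082969666, 0.09059999883174896], [0.61080002784729, 0.09109999984502792]]
front x=0.6560+y*0.0106 deg 0.61 y -0.04 0.075
```

```bash
python3 -m crank '[{"dp":[-0.004,0,0],"delta_rot":[0,0,0],"fingers":1},{"dp":[-0.004,0,0],"delta_rot":[0,0,0],"fingers":1},{"dp":[-0.004,0,0],"delta_rot":[0,0,0],"fingers":1},{"dp":[-0.004,0,0],"delta_rot":[0,0,0],"fingers":1},{"dp":[-0.004,0,0],"delta_rot":[0,0,0],"fingers":1}]'
python3 -m crank '[{"dp":[-0.003,0,0],"delta_rot":[0,0,0],"fingers":1},{"dp":[-0.003,0,0],"delta_rot":[0,0,0],"fingers":1}]'
python3 -c "
from h import *
show();blk()"
```

```text
t: 7.13
tcp_pos: [0.5634, 0.0337, 0.079]
tool_rot: [0.004, 1.0, 0.001, -0.013]
force: [-17.7, -0.1, 12.8]
finger_gap: 0.998
gripper_force: 9.2
t: 7.3
tcp_pos: [0.566, 0.0336, 0.079]
tool_rot: [0.003, 1.0, 0.001, -0.014]
force: [-22.5, -1.7, 16.1]
finger_gap: 0.999
gripper_force: 10.8
t 7.3 tcp [0.566  0.0336 0.079 ] psi 89.61 zaxis [-0.027  0.003 -1.   ] F [-22.5  -1.7  16.1]
718 ((0.6457479596138, 0.021907690912485123), (0.15966355800628662, 0.046236008405685425), 89.33405303955078) [[0.6216999888420105, -0.0575999990105629], [0.667900025844574, -0.05820000171661377], [0.6697999835014343, 0.1014999970793724], [0.6236000061035156, 0.10199999809265137]]
front x=0.6689+y*0.0103 deg 0.59 y -0.043 0.085
```

```bash
python3 -m crank '[{"dp":[-0.002,0,0],"delta_rot":[0,0,0],"fingers":1},{"dp":[0,0,0],"delta_rot":[0,0,0],"fingers":1}]'
python3 -m crank '[{"dp":[-0.002,0,0],"delta_rot":[0,0,0],"fingers":1},{"dp":[0,0,0],"delta_rot":[0,0,0],"fingers":1}]'
```

```text
t: 7.52
tcp_pos: [0.566, 0.0336, 0.079]
tool_rot: [0.003, 1.0, 0.001, -0.015]
force: [-20.4, -0.7, 16.3]
finger_gap: 0.999
gripper_force: 10.5
t: 7.68
tcp_pos: [0.5661, 0.0336, 0.079]
tool_rot: [0.003, 1.0, 0.002, -0.016]
force: [-22.7, -0.3, 17.1]
finger_gap: 1.002
gripper_force: 11.3
```

```bash
python3 -m crank '[{"dp":[-0.006,0,0],"delta_rot":[0,0,0],"fingers":1},{"dp":[-0.006,0,0],"delta_rot":[0,0,0],"fingers":1},{"dp":[0,0,0],"delta_rot":[0,0,0],"fingers":1}]'
python3 -c "
from h import *
show();blk()"
```

```text
t: 7.93
tcp_pos: [0.5668, 0.0338, 0.0782]
tool_rot: [0.003, 1.0, 0.002, -0.023]
force: [-31.3, -3.7, 21.2]
finger_gap: 1.006
gripper_force: 15.7
t 7.93 tcp [0.5668 0.0338 0.0782] psi 89.63 zaxis [-0.045  0.004 -0.999] F [-31.3  -3.7  21.2]
722 ((0.6222911477088928, 0.02849876508116722), (0.16772010922431946, 0.09270738065242767), 89.20071411132812) [[0.5748000144958496, -0.05469999834895134], [0.6675000190734863, -0.0560000017285347], [0.6697999835014343, 0.11169999837875366], [0.5770999789237976, 0.11299999803304672]]
front x=0.6690+y*0.0091 deg 0.52 y -0.04 0.096
```

The block has stalled at the fence under 31 N, and its front edge reads 0.52°, the same as the fence. I back off straight, rise and check.

```bash
python3 -m crank '[{"dp":[0.01,0,0],"delta_rot":[0,0,0],"fingers":1},{"dp":[0.01,0,0],"delta_rot":[0,0,0],"fingers":1},{"dp":[0.02,0,0],"delta_rot":[0,0,0],"fingers":1},{"dp":[0.03,0,0],"delta_rot":[0,0,0],"fingers":1},{"dp":[0.05,0,0],"delta_rot":[0,0,0],"fingers":1},{"dp":[0.06,0,-0.04],"delta_rot":[0,0,0],"fingers":1},{"dp":[0.06,0,-0.07],"delta_rot":[0,0,0],"fingers":1},{"dp":[0.03,0,-0.07],"delta_rot":[0,0,0],"fingers":1},{"dp":[0,0,-0.03],"delta_rot":[0,0,0],"fingers":1},{"dp":[0,0,0],"delta_rot":[0,0,0],"fingers":1}]'
python3 -c "
from h import *
show();p,d=blk();cv2.imwrite('pics/top3.png',cv2.resize(p[110:280,130:410,::-1],None,fx=2.8,fy=2.8))"
```

```text
t: 8.82
tcp_pos: [0.4536, 0.0329, 0.1844]
tool_rot: [0.003, 1.0, -0.001, 0.004]
force: [0.7, 0.4, -0.2]
finger_gap: 1.001
gripper_force: 0.0
t 8.82 tcp [0.4536 0.0329 0.1844] psi 89.61 zaxis [ 0.007 -0.001 -1.   ] F [ 0.7  0.4 -0.2]
983 ((0.6458207964897156, 0.01658882200717926), (0.15469211339950562, 0.046454913914203644), 89.50277709960938) [[0.6219000220298767, -0.060600001364946365], [0.66839998960495, -0.061000000685453415], [0.669700026512146, 0.09369999915361404], [0.6233000159263611, 0.0940999984741211]]
front x=0.6690+y*0.0091 deg 0.52 y -0.045 0.078
```

View pics/top3.png

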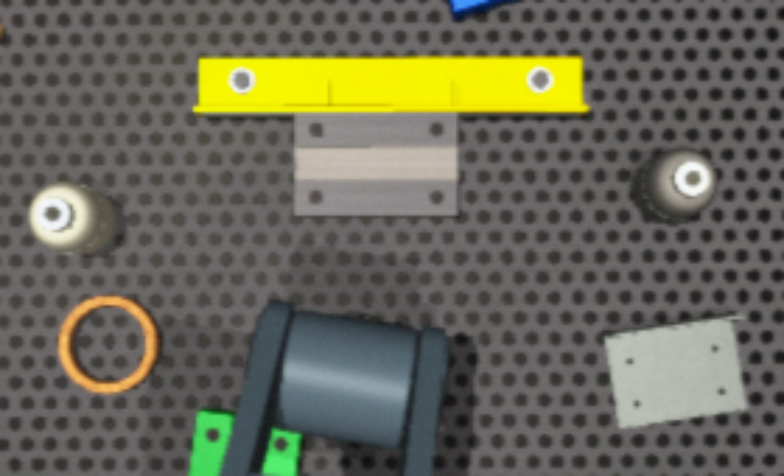

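The block, crop (376,163), sits flat against the fence with no visible gap and well within its length. The bottles, tape and bracket have not moved, and the robot is clear.

```bash
python3 -c "
from station import manip
print(manip.sign_off())"
```

```text
the job is handed in; nothing more can be done
None
```

The die block was turned square and pushed flat against the fence, about 15 mm off its middle, with the bottles, tape roll and bracket left where they stood; I handed the job in at about 9 s of robot time, and the hand-in did not report a verdict.

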